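Open the label heat press and hold it up

ROBOT

A 6-joint arm with a two-finger parallel gripper is mounted at the origin on the work surface. World frame = base frame: x ahead of the robot, y to its left, z up, the work surface at z = 0. Lengths are in m, angles in rad, forces in N, time in s.
With the tool pointing down it reaches from about 0.275 to 0.725 m from the base axis. Payload 15.9 kg.
Tool frame: the origin (TCP) lies midway between the tips of the shut fingers; the grasp point (between the pads) lies 19 mm behind it; z points along the fingers, y is the direction in which the jaws open and shut (so a half turn about z gives the same grasp; the last joint's range is limited). The gripper opens to 85 mm and grips with 20 to 120 N. Pads are 22 mm wide; open, the fingers measure 114 mm over their backs; the gripper's body (76 mm by 85 mm) begins 54 mm behind the grasp point. The pads swing forward as they close: fully open they stand 13 mm farther back than shut.
Start: joints at [1.125, 0.213, -0.034, 1.323, 0, 1.571], TCP at [0.216, 0.451, 0.231] pointing down, gripper open.
Joint ranges: [-2.98, 2.98], [-0.74, 1.72], [-1.14, 1.35], [-2.1, 2.04], [-1.57, 1.44], [-3.14, 3.14]. Speed limits (rad/s): [1.89, 1.89, 2.39, 2.57, 3.14, 3.14].

INTERFACE

Orientations are given as a unit quaternion [w, x, y, z].
In Python, from rig import telemetry, cams, r gives the robot as it stands.
- The arm moves only by the tool servo_tool, never from a script. Its argument "commands" is a list of rows, each a list of 6 numbers: the shift along the tool's x, y, z in m, then the turn, a rotation vector about the tool's x, y, z in rad. A call has 1 to 10 rows; each row is the pose to reach, as a shift and turn from the pose commanded when the call began, along the tool's axes at that moment; what a row does not reach only later rows make up. A row lasts 1/12 s, in which the tool goes at most 41.7 mm and 7.16 degrees, less where a joint would pass 70% of its speed; a pose out of reach is approached as far as the arm can. A call with a gripper value outside its range is refused whole. "claw" is the finger opening in m, from 0 to 0.0854, set as the call begins (left out, the last holds). The fingers move at their own pace and stop on an object; "force" is the grip in N (left out, the last holds). Time passes only in rows, so rows that repeat a pose let the fingers close. It gives the time, the measured TCP pose, the force and the opening at its end, in the units of the state.
- telemetry.get_obs(): the state, without advancing time (a new reading comes with each control period).
- cams.capture(name): name is "side" or "top"; returns the picture (420x560x3 uint8, red, green, blue); there is no depth.
- cams.get_calibration(name): a dict with "mtx" (3x3 intrinsics, pixels), "R" (3x3) and "t" (3): a world point X has camera coordinates R X + t. Camera axes: x right, y down, z forward; pixel columns grow to the right and rows downward; lengths in m; the calibration is good to about 2 mm. A picture is of the moment at which its call begins. get_calibration takes no time and is no camera call.
- r.hand_in(): hands the job in, once; it reports no verdict.
The state is a dict: "t": time; "joint_pos": joint angles; "joint_velocities": joint speeds; "joint_efforts": joint torques, N m; "tool_pos": TCP position; "orientation": TCP orientation; "ft_force": force on the tool from outside, world axes, zero at the start; "ft_torque": the same for the moment, N m; "opening": finger opening in m.
Only numpy, scipy, OpenCV 4.12 (cv2) and the standard library are available. Lean on these libraries where they do the work, as an engineer would, in place of code of your own. Each camera call takes 0.05 s, during which the arm holds its last target. There are 200 camera calls.

TASK

The print under the small heat press is done. First turn the lock collar round its column clockwise until the collar's upright handle stands in line with the raised pointer on the base (the locked mark), so the press cannot swivel. Then pull the spring latch at the end of the press arm fully sideways, and with it pulled, lift the arm's coupler off the ball by about 8 cm and keep holding it there: the program finishes while the gripper still holds the arm up and still. Leave the tub, the tape roll and the scraper alone.

Things in the scene. Friction and masses are not known exactly. Their poses are not given: they have to be found in the camera images.
- press: small grey-based heat press, fixed; base 360 x 170 x 20 mm. Origin on the table below the middle of its bed; +x along the press arm, from the column (110 mm behind the origin) to the ball (100 mm ahead); +y: the side to which the latch is pulled; z up. Yaw 1.15 to 1.95 rad (arm points roughly to the robot's left). Hinge cheeks on the column and the arm's blue top reach 121 mm high
- collar (a joint): turn of the aluminium lock collar (72 mm diameter, around the column), rad; grows clockwise seen from above, free range 0 to 1.6, starts at 0 to 0.4. 1.3 is the locked mark (handle in line with the pointer); there is no stop at the mark. It stays where it is left (stiff: about 2 N at the handle)
- collar_handle (a point): centre of the gripping length of the collar's handle: an upright round steel pin of 12 mm diameter with a ball top of 14 mm, 70 mm from the collar's axis, standing free from 58 mm to 110 mm above the table; this point is 88 mm above the table and turns with the collar
- collar_axis (a point): point on the collar's upright axis, at the height of collar_handle
- lock_mark (a point): where collar_handle is when the collar is at its locked mark; below it a raised steel pointer (26 x 7 x 12 mm, top 32 mm above the table) lies on the base, pointing at the collar's axis
- press_arm (a joint): lift of the press arm about its level hinge on the column, rad; 0 = coupler down on the ball, grows upward to 0.9; the coupler is 210 mm from the hinge, so 0.38 is about 80 mm of lift. The arm falls back when let go (about 3 to 7 N at the coupler) and cannot rise while the latch is in
- hinge (a point): point on the arm's hinge axis (which runs along the press's y), over the column, 100 mm above the table
- latch (a joint): travel of the spring latch along the press's +y, m; 0 = latched, 0.016 = fully pulled, against a spring of about 4 N rising to 9 N. The bolt clears the ball's flange from 0.008 on; it springs back when let go. The latch rides on the arm
- latch_tab (a point): mid-point of the latch's handle: upright flat steel tab on the coupler, 22 mm along the press's x, 10 mm thick along y, free from 121 to 168 mm above the table with the arm down. Point: 148 mm above the table, 210 mm along x and 48 mm above the hinge, latched 12 mm to +y of the arm's centre line; moves with latch and arm. The arm can be lifted by this tab
- ball (a point): centre of the 32 mm steel ball on the base that the coupler cup sits over, 84 mm above the table
- tub: white open plastic tub, 68 mm across, 80 mm high; origin at the centre of its underside. To be left alone
- tape: roll of tape core lying flat, 90 mm across, 22 mm high; origin at the centre of its underside. To be left alone
- scraper: flat scraper (spatula) lying on the table with its blade along its +x, under 40 mm high; to be left alone

How it is judged:
On the way, in this order (a step that is already met when the one before it is completed fails the run):
1. the collar is turned to its locked mark while the arm is still down (value of joint collar between 1.18 and 1.42 rad and value of joint press_arm below 0.02 rad), for 0.2 s.
2. the latch is pulled clear while the arm is still down (value of joint latch above 0.009 m and value of joint press_arm below 0.03 rad), for 0.1 s.
3. the arm is lifted off the ball (value of joint press_arm above 0.24 rad), for 0.2 s.
At the end, for the whole second after the job is handed in: The arm is held still (under 0.05 rad/s) by the fingers, which touch the press with more than 1 N, its coupler 50 to 115 mm above the closed position (arm joint 0.24 to 0.58 rad); the collar is within 0.12 rad of its locked mark; no bystander touches or props the press (value of joint press_arm between 0.24 and 0.58 rad and velocity of joint press_arm between -0.05 and 0.05 rad/s and value of joint collar between 1.18 and 1.42 rad and contact force between the fingers and press above 1 N and contact force between press and tub below 0.3 N and contact force between press and tape below 0.3 N and contact force between press and scraper below 0.3 N); the arm keeps its last pose, push and grip.
It fails at once if the tub is disturbed (moved over 25 mm) (distance of tub from where it was at the start of the episode above 0.025 m).
It fails at once if the tape is disturbed (moved over 25 mm) (distance of tape from where it was at the start of the episode above 0.025 m).
It fails at once if the scraper is disturbed (moved over 25 mm) (distance of scraper from where it was at the start of the episode above 0.025 m).
It also fails if it takes over 48 s, if anything falls off the work surface, if the arm or the gripper's body presses on something with over 40 N, if the wrist force passes 120 N, or if a joint passes its speed limit or range.

## Working session

There is one attempt and no reset: what is moved stays moved. The work goes in short steps, Python scripts to look and compute and a tool call to move; the robot and the scene stay as the last step left them, time stands still between calls to the robot, and variables do not carry over. Pictures are saved under pics/ and viewed, about 8 in all and at most 12, crops included, and the job is handed in when it is done.

Besides the shell and the picture viewer there is one more tool, called after "Call:" as name(argument=value, ...) on one line, values as JSON. servo_tool: Moves the arm, as the interface text tells. Its arguments: {"type":"object","properties":{"commands":{"type":"array","items":{"type":"array","items":{"type":"number"}}},"claw":{"type":"number"},"force":{"type":"number"}},"required":["commands"]}

```bash
mkdir -p pics; ls; python3 - <<'E'
from rig import telemetry, cams, r
import cv2,numpy as np
o=telemetry.get_obs();print(o)
for n in("side","top"):
    im=cams.capture(n);cv2.imwrite(f"pics/{n}0.png",im[:,:,::-1]);c=cams.get_calibration(n);print(n,c, -np.array(c["R"]).T@c["t"])
E
```

```text
pics
{'t': 0.0, 'joint_pos': array([ 1.12499065e+00,  2.13339858e-01, -3.50507491e-02,  1.32349839e+00,
       -2.76926737e-07,  1.57078274e+00]), 'joint_velocities': array([-0.00077538,  0.00155477, -0.00178321,  0.00147071,  0.00069872,
        0.00094136]), 'joint_efforts': array([ 2.16079374e-03, -6.86165786e+01,  4.87115192e+01,  1.73330528e-02,
        1.69076711e-04,  3.68847668e-05]), 'tool_pos': array([0.21544746, 0.45082812, 0.23082762]), 'orientation': array([-1.20642084e-04,  2.21054914e-01,  9.75261209e-01, -5.32847616e-04]), 'ft_force': array([0.69917364, 0.36365752, 0.79028141]), 'ft_torque': array([-0.00185811, -0.02109469,  0.02484599]), 'opening': 0.08525158167324877}
side {'mtx': array([[379.57885385,   0.        , 276.92756087],
       [  0.        , 379.57885385, 216.64269579],
       [  0.        ,   0.        ,   1.        ]]), 'R': array([[-0.82328228, -0.56759228, -0.00673022],
       [-0.41937513,  0.61620079, -0.66664915],
       [ 0.38253207, -0.54601795, -0.74534127]]), 't': array([0.48883935, 0.29145663, 0.61476652])} [0.28951452 0.43353919 0.65580017]
top {'mtx': array([[444.84230056,   0.        , 280.78347203],
       [  0.        , 444.84230056, 218.29663481],
       [  0.        ,   0.        ,   1.        ]]), 'R': array([[-0.01974313, -0.9998014 , -0.0027159 ],
       [-0.99732781,  0.01988525, -0.070298  ],
       [ 0.07033804,  0.00132074, -0.99752234]]), 't': array([0.03503171, 0.58533429, 1.1170008 ])} [0.50589415 0.02190997 1.15547623]
```

View pics/top0.png

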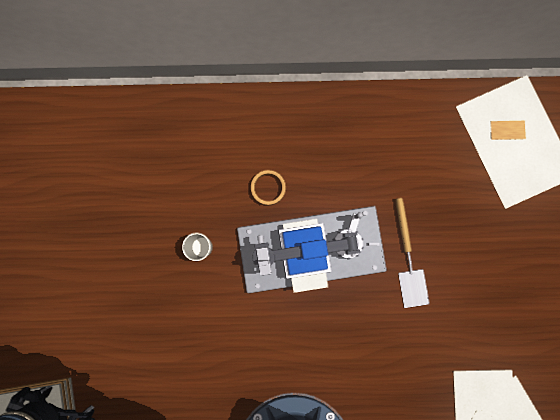

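View pics/side0.png

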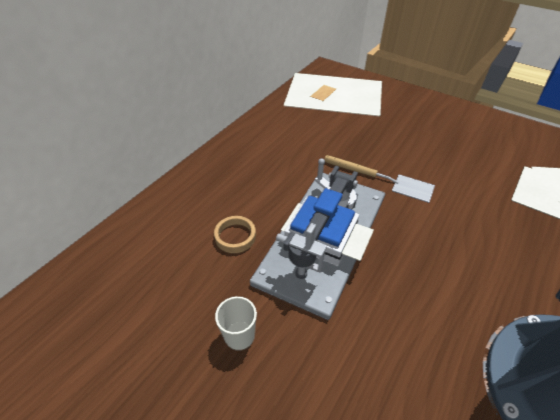

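```bash
cat > h.py <<'E'
import numpy as np,cv2
from rig import telemetry, cams, r
C={n:cams.get_calibration(n) for n in("side","top")}
def ray(n,u,v):
    c=C[n];R=np.array(c["R"]);d=R.T@np.linalg.inv(c["mtx"])@[u,v,1];return -R.T@c["t"],d
def onz(n,u,v,z):
    o,d=ray(n,u,v);return o+d*(z-o[2])/d[2]
def proj(n,X):
    c=C[n];p=np.array(c["mtx"])@(np.array(c["R"])@X+c["t"]);return p[:2]/p[2]
def tri(a,b):
    A=[];B=[]
    for n,(u,v) in(("top",a),("side",b)):
        o,d=ray(n,u,v);d/=np.linalg.norm(d);P=np.eye(3)-np.outer(d,d);A.append(P);B.append(P@o)
    return np.linalg.lstsq(np.vstack(A),np.hstack(B),rcond=None)[0]
E
python3 - <<'E'
from h import *
t=cv2.imread("pics/top0.png")[195:305,225:395];s=cv2.imread("pics/side0.png")[145:325,240:400]
cv2.imwrite("pics/tc.png",cv2.resize(t,None,fx=4.5,fy=4.5,interpolation=cv2.INTER_CUBIC))
cv2.imwrite("pics/sc.png",cv2.resize(s,None,fx=3.33,fy=3.33,interpolation=cv2.INTER_CUBIC))
c=np.array([onz("top",*p,0.02) for p in((238,228),(376,207),(386,271),(248,292))]);print(c.round(3),c.mean(0),np.linalg.norm(c-np.roll(c,1,0),axis=1))
E
```

```text
[[ 0.563  0.133  0.02 ]
 [ 0.61  -0.221  0.02 ]
 [ 0.447 -0.241  0.02 ]
 [ 0.401  0.11   0.02 ]] [ 0.50519843 -0.05463336  0.02      ] [0.16420235 0.35735507 0.16460858 0.35374688]
```

View pics/tc.png

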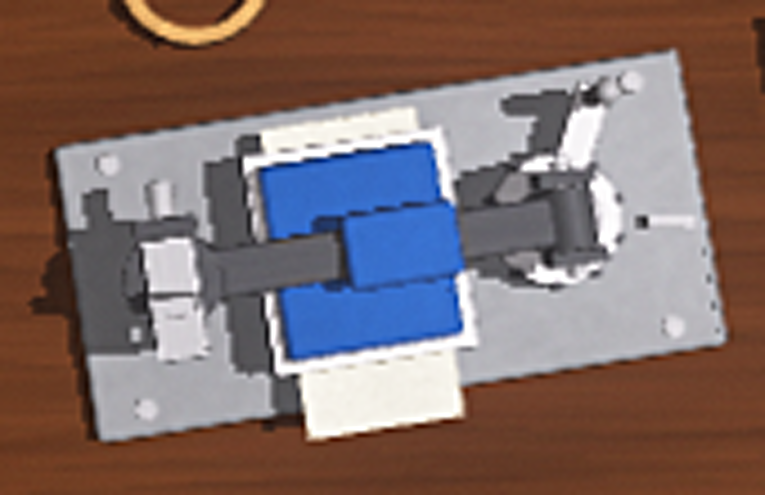

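View pics/sc.png

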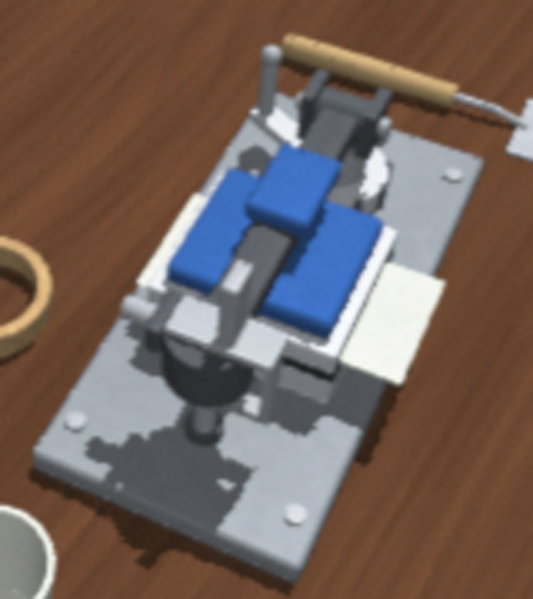

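```bash
python3 - <<'E'
from h import *
f=lambda x,y:(225+(x+.5)/4.5-.5,195+(y+.5)/4.5-.5)
g=lambda x,y:(240+(x+.5)/3.33-.5,145+(y+.5)/3.33-.5)
q=np.array([onz("top",*f(*p),.02) for p in((57,150),(678,50),(727,343),(100,441))])
qs=np.array([onz("side",*g(*p),.02) for p in((37,455),(298,570),(484,160))])
print(q.round(4),"\nside",qs.round(4))
c=q.mean(0);d=q[0]-q[1]+q[3]-q[2];yaw=np.arctan2(d[1],d[0]);ex=np.array([np.cos(yaw),np.sin(yaw),0]);ey=np.array([-ex[1],ex[0],0])
print("c",c,"yaw",yaw)
loc=lambda X:np.round([(X-c)@ex,(X-c)@ey,X[2]],4)
print("collar",loc(onz("top",*f(560,222),.05)))
for p in((640,222),(695,221)):print("ptr",loc(onz("top",*f(*p),.032)))
h=tri(f(629,82),g(272,52));print("handle",h,loc(h))
print("handle@z",loc(onz("top",*f(629,82),.104)),loc(onz("side",*g(272,52),.104)))
print("tabtop side",loc(onz("side",*g(238,270),.168)))
for p in((145,240),(193,238),(155,360),(208,352),(197,296)): print("cpl",loc(onz("top",*f(*p),.168)),loc(onz("top",*f(*p),.121)))
for p in((165,333),(280,362),(178,298)): print("plate side",loc(onz("side",*g(*p),.121)))
for p in((258,168),(432,143),(288,360),(463,330)): print("blue",loc(onz("top",*f(*p),.08)))
E
```

```text
[[ 0.5635  0.1351  0.02  ]
 [ 0.6134 -0.2193  0.02  ]
 [ 0.4471 -0.2412  0.02  ]
 [ 0.3993  0.113   0.02  ]] 
side [[ 0.562   0.1358  0.02  ]
 [ 0.3998  0.1137  0.02  ]
 [ 0.4469 -0.2395  0.02  ]]
c [ 0.50580844 -0.05310464  0.02      ] yaw 1.7079554761949367
collar [-0.0922  0.0017  0.05  ]
ptr [-0.1391  0.0089  0.032 ]
ptr [-0.1696  0.0132  0.032 ]
handle [ 0.59048645 -0.17628806  0.09556567] [-0.1336 -0.067   0.0956]
handle@z [-0.1322 -0.0658  0.104 ] [-0.1236 -0.0646  0.104 ]
tabtop side [0.1162 0.0095 0.168 ]
cpl [ 0.1288 -0.0228  0.168 ] [ 0.1314 -0.0234  0.121 ]
cpl [ 0.1053 -0.02    0.168 ] [ 0.1067 -0.0205  0.121 ]
cpl [0.1329 0.036  0.168 ] [0.1357 0.0382 0.121 ]
cpl [0.1066 0.0362 0.168 ] [0.1081 0.0384 0.121 ]
cpl [0.1077 0.0084 0.168 ] [0.1093 0.0092 0.121 ]
plate side [ 0.1358 -0.0212  0.121 ]
plate side [0.1263 0.0408 0.121 ]
plate side [ 0.111  -0.0251  0.121 ]
blue [ 0.0677 -0.0525  0.08  ]
blue [-0.0268 -0.0512  0.08  ]
blue [0.068  0.0512 0.08  ]
blue [-0.0269  0.0501  0.08  ]
```

```bash
cat >> h.py <<'E'
from scipy.spatial.transform import Rotation as Ro
c0=np.array([.5058,-.0531,0]);YAW=1.708;ex=np.array([np.cos(YAW),np.sin(YAW),0]);ey=np.array([-ex[1],ex[0],0])
axis=c0-.09*ex
def down(yawy): # tool pointing down, jaw axis at world angle yawy
    y=np.array([np.cos(yawy),np.sin(yawy),0]);z=np.array([0,0,-1.]);return np.column_stack([np.cross(y,z),y,z])
def cur():
    o=telemetry.get_obs();q=o["orientation"];return np.array(o["tool_pos"]),Ro.from_quat([q[1],q[2],q[3],q[0]]).as_matrix(),o
def rel(P,Rt,p=None,R=None):
    if p is None:p,R,_=cur()
    return np.r_[R.T@(P-p),Ro.from_matrix(R.T@Rt).as_rotvec()].round(4).tolist()
E
python3 - <<'E'
from h import *
a=np.deg2rad(-120)+YAW
H=axis+.07*np.array([np.cos(a),np.sin(a),0]);print(H,np.rad2deg(a))
R=down(a+np.pi/2)
print(rel(H+[0,0,.2],R),rel(H+[0,0,.072],R))
E
```

```text
[ 0.58294878 -0.16863383  0.        ] -22.138808591655387
[-0.5987, -0.4004, 0.0313, -0.001, -0.0, -0.0594] [-0.5987, -0.4003, 0.1593, -0.001, -0.0, -0.0594]
```

Call:
servo_tool(commands=[[-0.3,-0.2,0.015,0,0,-0.03],[-0.3,-0.2,0.015,0,0,-0.03],[-0.3,-0.2,0.015,0,0,-0.03],[-0.3,-0.2,0.015,0,0,-0.03],[-0.3,-0.2,0.015,0,0,-0.03],[-0.3,-0.2,0.015,0,0,-0.03],[-0.3,-0.2,0.015,0,0,-0.03],[-0.3,-0.2,0.015,0,0,-0.03],[-0.3,-0.2,0.015,0,0,-0.03],[-0.3,-0.2,0.015,0,0,-0.03]], claw=0.06, force=40)

```text
t: 0.93
tool_pos: [0.4016, 0.1375, 0.2159]
orientation: [0.0, 0.209, 0.978, -0.001]
ft_force: [0.2, 1.5, 0.5]
opening: 0.0599
```

Call:
servo_tool(commands=[[-0.3,-0.2,0.01,0,0,-0.03],[-0.3,-0.2,0.01,0,0,-0.03],[-0.3,-0.2,0.01,0,0,-0.03],[-0.3,-0.2,0.01,0,0,-0.03],[-0.3,-0.2,0.01,0,0,-0.03],[-0.3,-0.2,0.01,0,0,-0.03],[-0.3,-0.2,0.01,0,0,-0.03],[-0.3,-0.2,0.01,0,0,-0.03],[-0.3,-0.2,0.01,0,0,-0.03],[-0.3,-0.2,0.01,0,0,-0.03]])

```text
t: 1.77
tool_pos: [0.5951, -0.1665, 0.2045]
orientation: [-0.001, 0.193, 0.981, -0.0]
ft_force: [0.8, -0.2, -1.1]
opening: 0.0598
```

```bash
python3 - <<'E'
from h import *
im=[cams.capture(n)[:,:,::-1] for n in("side","top")]
s=im[0][100:280,240:420];t=im[1][150:300,260:440]
cv2.imwrite("pics/a1.png",np.hstack([cv2.resize(s,(400,400),interpolation=2),cv2.resize(t,(400,333),interpolation=2) if 0 else cv2.copyMakeBorder(cv2.resize(t,(400,333),interpolation=2),0,67,0,0,0)]))
a=np.deg2rad(-120)+YAW
H=axis+.07*np.array([np.cos(a),np.sin(a),0]);R=down(a+np.pi/2)
p,_,o=cur();print(p,o["joint_pos"].round(3),o["opening"],o["t"])
print(rel(H+[0,0,.2],R),rel(H+[0,0,.072],R))
E
```

```text
[ 0.59364293 -0.16302861  0.20531587] [-0.268  0.465  0.255  1.362  0.     0.119] 0.05990527644767704 1.8667
[0.0078, -0.0092, 0.0053, 0.0, -0.0016, -0.0006] [0.0076, -0.0092, 0.1333, 0.0, -0.0016, -0.0006]
```

View pics/a1.png

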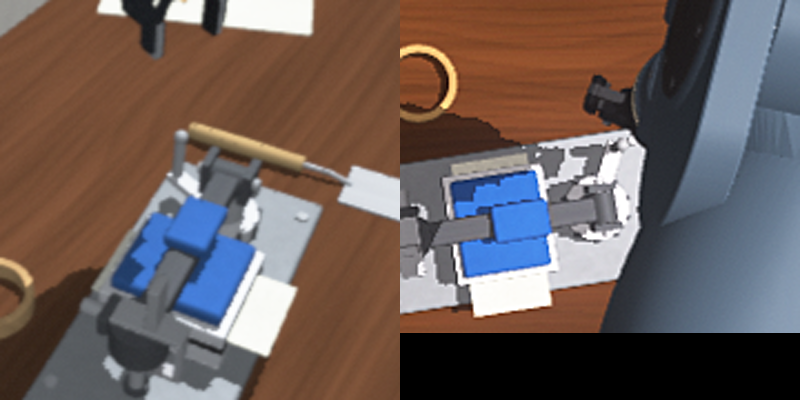

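Call:
servo_tool(commands=[[0.008,-0.009,0.035,0,-0.002,0],[0.008,-0.009,0.07,0,-0.002,0],[0.008,-0.009,0.1,0,-0.002,0],[0.008,-0.009,0.12,0,-0.002,0],[0.008,-0.009,0.133,0,-0.002,0],[0.008,-0.009,0.133,0,-0.002,0],[0.008,-0.009,0.133,0,-0.002,0]])

```text
t: 2.45
tool_pos: [0.5823, -0.1669, 0.0736]
orientation: [0.001, 0.191, 0.982, -0.0]
ft_force: [-0.6, 0.1, 0.0]
opening: 0.06
```

```bash
python3 - <<'E'
from h import *
im=cams.capture("side")[:,:,::-1]
cv2.imwrite("pics/a2.png",cv2.resize(im[80:260,250:430],(540,540),interpolation=2))
a=np.deg2rad(-120)+YAW
H=axis+.07*np.array([np.cos(a),np.sin(a),0]);R=down(a+np.pi/2)
p,_,o=cur();print(p,o["opening"],o["t"],o["ft_force"]);print(rel(H+[0,0,.07],R))
E
```

```text
[ 0.58306478 -0.16728796  0.07443901] 0.059755710266338344 2.5 [ 0.49275089 -0.07354874  1.04544849]
[-0.0004, -0.0013, 0.0044, 0.0002, 0.0028, 0.0016]
```

View pics/a2.png

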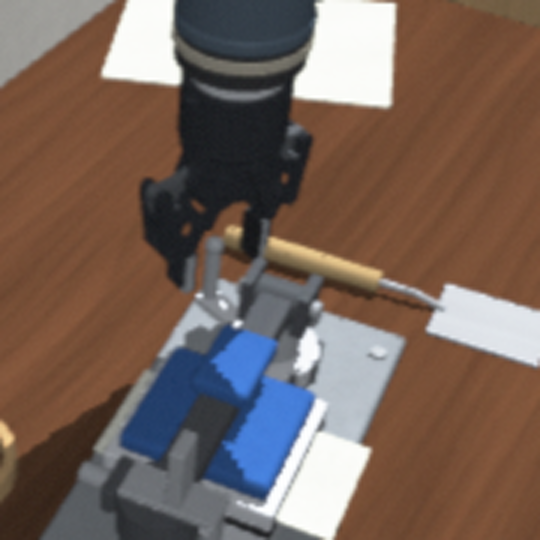

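Call:
servo_tool(commands=[[0,0,0.002,0,0,0],[0,0,0.002,0,0,0],[0,0,0.002,0,0,0],[0,0,0.002,0,0,0],[0,0,0.002,0,0,0],[0,0,0.002,0,0,0],[0,0,0.002,0,0,0],[0,0,0.002,0,0,0],[0,0,0.002,0,0,0],[0,0,0.002,0,0,0]], claw=0.0, force=40)

```text
t: 3.33
tool_pos: [0.5834, -0.1681, 0.0719]
orientation: [0.002, 0.192, 0.981, -0.0]
ft_force: [0.7, 2.3, 6.2]
opening: 0.0113
```

```bash
python3 - <<'E'
from h import *
p,R,o=cur();print(p,o["opening"],o["t"],o["ft_force"].round(1))
d=p-axis;a=np.arctan2(d[1],d[0]);print("r",np.hypot(*d[:2]),"local deg",np.rad2deg(a-YAW))
r=.07;n=np.array([np.cos(a),np.sin(a),0])
for k,D in enumerate(np.deg2rad([7,14,21,28,35,42,49,56,63,70])):
    b=a-D;P=p+np.r_[.07*(np.cos(b)-n[0]),.07*(np.sin(b)-n[1]),0]
    print(rel(P,Ro.from_euler("z",-D).as_matrix()@R,p,R))
E
```

```text
[ 0.58343886 -0.16812816  0.0719473 ] 0.011334138013691817 3.3333 [0.7 2.3 6.2]
r 0.07026642159956951 local deg -119.46746869089773
[0.0004, -0.0085, -0.0, 0.0004, -0.0001, 0.1222]
[0.0019, -0.017, -0.0, 0.0008, -0.0001, 0.2443]
[0.0044, -0.0251, -0.0, 0.0012, -0.0002, 0.3665]
[0.0079, -0.0329, -0.0, 0.0016, -0.0003, 0.4887]
[0.0123, -0.0403, -0.0001, 0.002, -0.0003, 0.6109]
[0.0176, -0.047, -0.0001, 0.0023, -0.0004, 0.733]
[0.0236, -0.053, -0.0001, 0.0027, -0.0005, 0.8552]
[0.0304, -0.0583, -0.0001, 0.0031, -0.0005, 0.9774]
[0.0377, -0.0627, -0.0002, 0.0035, -0.0006, 1.0996]
[0.0455, -0.0662, -0.0002, 0.0039, -0.0007, 1.2217]
```

Call:
servo_tool(commands=[[0.0001,-0.0043,0,0,0,0.061],[0.0004,-0.0085,0,0,0,0.122],[0.0011,-0.0128,0,0,0,0.183],[0.0019,-0.017,0,0,0,0.244],[0.0031,-0.0211,0,0,0,0.305],[0.0044,-0.0251,0,0,0,0.366],[0.006,-0.0291,0,0,0,0.428],[0.0079,-0.0329,0,0,0,0.489],[0.01,-0.0367,0,0,0,0.55],[0.0123,-0.0403,0,0,0,0.611]])

```text
t: 4.17
tool_pos: [0.5568, -0.2009, 0.0719]
orientation: [0.002, 0.479, 0.878, 0.001]
ft_force: [1.4, 4.3, 7.3]
opening: 0.0113
```

```bash
python3 - <<'E'
from h import *
p,R,o=cur();print(p,o["opening"],o["t"],o["ft_force"].round(1),o["ft_torque"].round(2))
d=p-axis;a=np.arctan2(d[1],d[0]);print("r",np.hypot(*d[:2]),"local deg",np.rad2deg(a-YAW))
E
```

```text
[ 0.55684762 -0.20086569  0.07194682] 0.01129227941819291 4.1667 [1.4 4.3 7.3] [ 0.73 -0.26 -0.07]
r 0.07025623182071308 local deg -154.39934435389327
```

Call:
servo_tool(commands=[[0.0001,-0.0043,0,0,0,0.061],[0.0004,-0.0085,0,0,0,0.122],[0.0011,-0.0128,0,0,0,0.183],[0.0019,-0.017,0,0,0,0.244],[0.0031,-0.0211,0,0,0,0.305],[0.0044,-0.0251,0,0,0,0.366],[0.006,-0.0291,0,0,0,0.428],[0.0079,-0.0329,0,0,0,0.489],[0.01,-0.0367,0,0,0,0.55],[0.0123,-0.0403,0,0,0,0.611]])

```text
t: 5.0
tool_pos: [0.5165, -0.212, 0.0719]
orientation: [0.001, 0.721, 0.693, 0.001]
ft_force: [3.5, 7.6, 5.3]
opening: 0.0114
```

Call:
servo_tool(commands=[[0,0,0,0,0,0],[0,0,0,0,0,0],[0,0,0,0,0,0],[0,0,0,0,0,0]])

```text
t: 5.33
tool_pos: [0.5162, -0.212, 0.0719]
orientation: [0.001, 0.72, 0.694, 0.001]
ft_force: [-0.5, 5.6, 9.4]
opening: 0.0111
```

```bash
python3 - <<'E'
from h import *
p,R,o=cur();print(p,o["opening"],o["t"],o["ft_force"].round(1),o["ft_torque"].round(2))
d=p-axis;a=np.arctan2(d[1],d[0]);print("r",np.hypot(*d[:2]),"local deg",np.rad2deg(a-YAW))
E
```

```text
[ 0.51620259 -0.21201135  0.07185507] 0.011073600397351908 5.3333 [-0.5  5.6  9.4] [ 1.06  0.03 -0.13]
r 0.06978320016012152 local deg -189.42716233737127
```

Call:
servo_tool(commands=[[0,0,0,0,0,0],[0,0,0,0,0,0],[0,0,0,0,0,0],[0,0,0,0,0,0],[0,0,-0.03,0,0,0],[0,0,-0.06,0,0,0],[0,0,-0.1,0,0,0],[0,0,-0.14,0,0,0],[0,0,-0.16,0,0,0],[0,0,-0.16,0,0,0]], claw=0.05)

```text
t: 6.17
tool_pos: [0.5172, -0.2131, 0.2362]
orientation: [0.004, 0.72, 0.694, 0.002]
ft_force: [0.6, 0.1, 0.0]
opening: 0.0497
```

```bash
python3 - <<'E'
from h import *
p,R,o=cur();print(p,o["opening"],o["t"],o["ft_force"].round(1),o["joint_pos"].round(2))
T=axis+.21*ex+.012*ey;print(T)
Rt=down(YAW-np.pi/2)
for z in(.23,.131):print(rel(T+[0,0,z],Rt))
im=cams.capture("top")[:,:,::-1];cv2.imwrite("pics/t2.png",im)
E
```

```text
[ 0.5172013  -0.21307773  0.23617601] 0.04973801721753565 6.1667 [0.6 0.1 0. ] [-0.39  0.33  0.13  1.36 -0.    1.22]
[0.47749994 0.064131   0.        ]
[0.2756, -0.05, 0.0049, 0.008, 0.0039, -0.1743]
[0.2759, -0.0508, 0.1039, 0.008, 0.0039, -0.1743]
```

Call:
servo_tool(commands=[[0.276,-0.05,0.002,0.004,0.002,-0.174],[0.276,-0.05,0.002,0.004,0.002,-0.174],[0.276,-0.05,0.002,0.004,0.002,-0.174],[0.276,-0.05,0.002,0.004,0.002,-0.174],[0.276,-0.05,0.002,0.004,0.002,-0.174],[0.276,-0.05,0.002,0.004,0.002,-0.174],[0.276,-0.05,0.002,0.004,0.002,-0.174],[0.276,-0.05,0.002,0.004,0.002,-0.174],[0.276,-0.05,0.002,0.004,0.002,-0.174],[0.276,-0.05,0.002,0.004,0.002,-0.174]])

```text
t: 7.05
tool_pos: [0.4754, 0.0651, 0.2281]
orientation: [-0.002, 0.657, 0.754, -0.001]
ft_force: [-0.5, -0.4, 0.2]
opening: 0.0498
```

```bash
python3 - <<'E'
from h import *
s=cams.capture("side")[:,:,::-1];t=cams.capture("top")[:,:,::-1]
cv2.imwrite("pics/b1.png",np.hstack([cv2.resize(s[120:320,220:420],(400,400),interpolation=2),cv2.resize(t[190:310,280:400],(400,400),interpolation=2)]))
p,R,o=cur();print(p,o["opening"],o["t"],o["ft_force"].round(1),o["joint_pos"].round(2))
T=axis+.21*ex+.012*ey
Rt=down(YAW-np.pi/2)
for z in(.19,.131):print(rel(T+[0,0,z],Rt))
print(proj("top",axis+[0,0,.05]),proj("side",T+[0,0,.168]))
E
```

```text
[0.47573148 0.06440681 0.22841272] 0.050006780985854635 7.15 [-0.1 -0.9  0.1] [ 0.13  0.18 -0.09  1.31  0.    1.57]
[-0.0006, 0.0018, 0.0384, -0.0029, -0.0012, -0.0015]
[-0.0006, 0.002, 0.0974, -0.0029, -0.0012, -0.0015]
[348.06853071 243.39980332] [311.59239569 227.79761238]
```

View pics/b1.png

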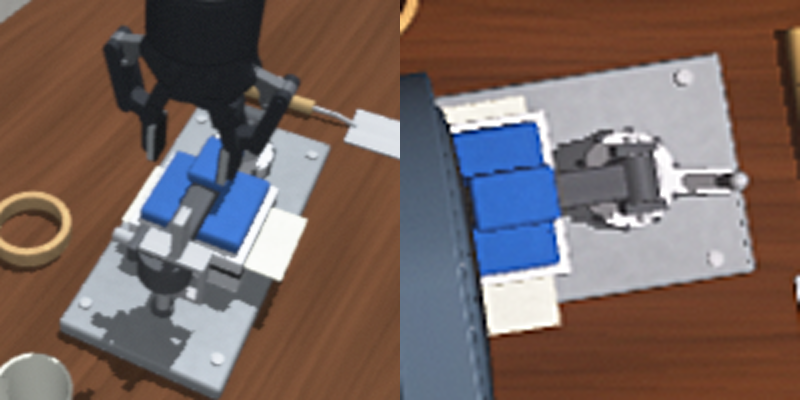

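Call:
servo_tool(commands=[[0,0.002,0.03,-0.003,0,0],[0,0.002,0.06,-0.003,0,0],[0,0.002,0.08,-0.003,0,0],[0,0.002,0.09,-0.003,0,0],[0,0.002,0.096,-0.003,0,0],[0,0.002,0.096,-0.003,0,0],[0,0.002,0.096,-0.003,0,0]])

```text
t: 7.73
tool_pos: [0.4781, 0.0655, 0.1338]
orientation: [0.0, 0.657, 0.754, 0.001]
ft_force: [0.3, -0.2, 0.6]
opening: 0.0498
```

```bash
python3 - <<'E'
from h import *
s=cams.capture("side")[:,:,::-1]
cv2.imwrite("pics/b2.png",cv2.resize(s[140:300,230:390],(560,560),interpolation=2))
p,R,o=cur();print(p,o["opening"],o["t"],o["ft_force"].round(1))
T=axis+.21*ex+.012*ey;print(rel(T+[0,0,.131],down(YAW-np.pi/2)))
E
```

```text
[0.47830281 0.0656235  0.13404244] 0.05013621781848166 7.7833 [-0.  -0.4  0.3]
[-0.0014, -0.001, 0.003, 0.0025, -0.0013, -0.0006]
```

View pics/b2.png

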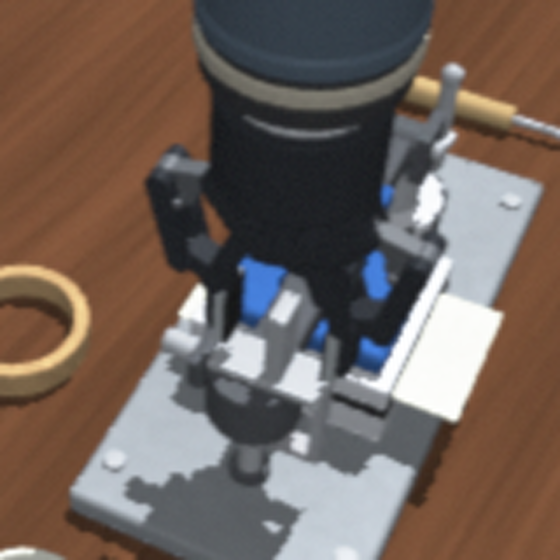

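Call:
servo_tool(commands=[[0,0,0.002,0,0,0],[0,0,0.002,0,0,0],[0,0,0.002,0,0,0],[0,0,0.002,0,0,0],[0,0,0.002,0,0,0],[0,0,0.002,0,0,0],[0,0,0.002,0,0,0],[0,0,0.002,0,0,0],[0,0,0.002,0,0,0],[0,0,0.002,0,0,0]], claw=0.0, force=80)

```text
t: 8.62
tool_pos: [0.4781, 0.0659, 0.1314]
orientation: [0.0, 0.657, 0.754, 0.001]
ft_force: [3.5, -0.1, 5.9]
opening: 0.0091
```

```bash
python3 - <<'E'
from h import *
p,R,o=cur();print(p,o["opening"],o["t"],o["ft_force"].round(1));print(R.T@ey, R.T@ex)
E
```

```text
[0.47811615 0.06585314 0.13140122] 0.009113446603584145 8.6167 [ 3.5 -0.1  5.9]
[-1.32981572e-04 -9.99997387e-01 -2.28208093e-03] [ 9.99999073e-01 -1.36074185e-04  1.35507029e-03]
```

Call:
servo_tool(commands=[[0,-0.002,0,0,0,0],[0,-0.004,0,0,0,0],[0,-0.006,0,0,0,0],[0,-0.008,0,0,0,0],[0,-0.01,0,0,0,0],[0,-0.012,0,0,0,0],[0,-0.014,0,0,0,0],[0,-0.015,0,0,0,0],[0,-0.015,0,0,0,0],[0,-0.015,0,0,0,0]])

```text
t: 9.45
tool_pos: [0.4637, 0.0638, 0.1314]
orientation: [0.001, 0.657, 0.754, 0.002]
ft_force: [8.4, 1.1, 1.2]
opening: 0.0094
```

```bash
python3 - <<'E'
from h import *
p,R,o=cur();print(p,o["opening"],o["t"],o["ft_force"].round(1),o["ft_torque"].round(2));d=p-np.array([.4781,.0659,.1314]);print(d@ex,d@ey)
G=np.array([0,0,-.019])
g=p+R@G; h=np.r_[axis[:2],.1]; print("grasp rel hinge",(g-h)@ex,(g-h)@ey,g[2]-.1)
for th in np.linspace(.038,.38,10):
    M=Ro.from_rotvec(-ey*th).as_matrix(); print(rel(h+M@(p-h),M@R,p,R))
E
```

```text
[0.46370474 0.06384739 0.13142276] 0.00943304288103033 9.45 [8.4 1.1 1.2] [ 0.23 -1.52  0.  ]
-6.442685486225177e-05 0.01454071666321311
grasp rel hinge 0.21157970223685943 0.025764306632099016 0.05042264557549869
[-0.0013, 0.0, -0.008, 0.0, 0.038, 0.0001]
[-0.003, 0.0001, -0.016, 0.0, 0.076, 0.0002]
[-0.0049, 0.0001, -0.0239, 0.0, 0.114, 0.0004]
[-0.0072, 0.0001, -0.0317, 0.0, 0.152, 0.0005]
[-0.0097, 0.0001, -0.0394, 0.0, 0.19, 0.0006]
[-0.0125, 0.0002, -0.047, 0.0, 0.228, 0.0007]
[-0.0156, 0.0002, -0.0545, 0.0001, 0.266, 0.0008]
[-0.019, 0.0002, -0.0619, 0.0001, 0.304, 0.001]
[-0.0227, 0.0002, -0.0692, 0.0001, 0.342, 0.0011]
[-0.0266, 0.0002, -0.0763, 0.0001, 0.38, 0.0012]
```

Call:
servo_tool(commands=[[0,-0.001,0,0,0,0],[0,-0.0015,0,0,0,0],[0,-0.0015,0,0,0,0]])

```text
t: 9.7
tool_pos: [0.4623, 0.0637, 0.1314]
orientation: [0.001, 0.657, 0.754, 0.002]
ft_force: [8.2, 1.7, 2.6]
opening: 0.0089
```

Call:
servo_tool(commands=[[-0.0013,0,-0.008,0,0.038,0],[-0.003,0,-0.016,0,0.076,0],[-0.0049,0,-0.0239,0,0.114,0],[-0.0072,0,-0.0317,0,0.152,0],[-0.0072,0,-0.0317,0,0.152,0]])

```text
t: 10.12
tool_pos: [0.4636, 0.0561, 0.164]
orientation: [-0.058, 0.655, 0.751, 0.053]
ft_force: [6.8, 10.0, -1.4]
opening: 0.0092
```

```bash
python3 - <<'E'
from h import *
p,R,o=cur();print(p,o["opening"],o["t"],o["ft_force"].round(1),o["ft_torque"].round(2))
h=np.r_[axis[:2],.1]
for th in np.linspace(.038,.228,6):
    M=Ro.from_rotvec(-ey*th).as_matrix(); print(rel(h+M@(p-h),M@R,p,R))
s=cams.capture("side")[:,:,::-1]
cv2.imwrite("pics/l1.png",cv2.resize(s[110:310,210:410],(560,560),interpolation=2))
E
```

```text
[0.46359672 0.05613203 0.1639798 ] 0.009196200233228608 10.1167 [ 6.8 10.  -1.4] [ 1.72 -1.29 -0.15]
[-0.0013, 0.0, -0.008, 0.0, 0.038, 0.0002]
[-0.003, 0.0001, -0.016, 0.0, 0.076, 0.0003]
[-0.0049, 0.0001, -0.0239, 0.0001, 0.114, 0.0005]
[-0.0072, 0.0001, -0.0317, 0.0001, 0.152, 0.0006]
[-0.0097, 0.0002, -0.0394, 0.0001, 0.19, 0.0008]
[-0.0126, 0.0002, -0.047, 0.0001, 0.228, 0.0009]
```

View pics/l1.png

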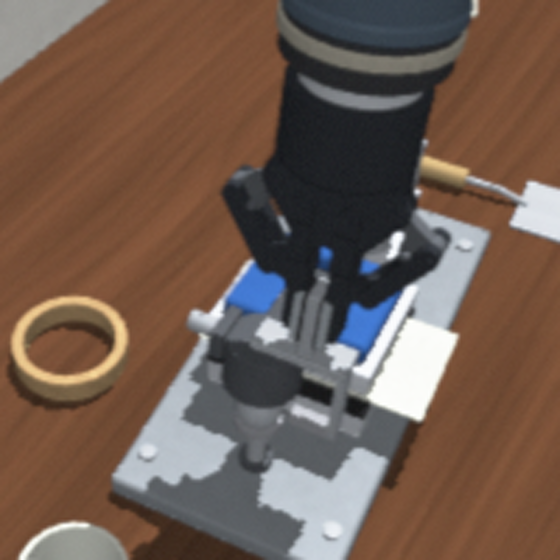

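Call:
servo_tool(commands=[[-0.0008,0,-0.008,0,0.038,0],[-0.0022,0,-0.016,0,0.076,0],[-0.0039,0,-0.0239,0,0.114,0],[-0.0062,0,-0.0317,0,0.152,0],[-0.0087,0,-0.0394,0,0.19,0],[-0.0116,0,-0.047,0,0.228,0],[-0.0116,0,-0.047,0,0.228,0],[-0.0116,0,-0.047,0,0.228,0],[-0.0116,0,-0.047,0,0.228,0]])

```text
t: 10.92
tool_pos: [0.4658, 0.0376, 0.2073]
orientation: [-0.142, 0.645, 0.74, 0.126]
ft_force: [11.2, 1.7, -3.4]
opening: 0.0088
```

```bash
python3 - <<'E'
from h import *
p,R,o=cur();print(p,o["opening"],o["t"],o["ft_force"].round(1),o["ft_torque"].round(2),o["joint_velocities"].round(3))
g=p+R@[0,0,-.019];h=np.r_[axis[:2],.1];v=g-h;print("arm angle est",np.arctan2(v[2],v@ex)-np.arctan2(.0504,.2116),np.hypot(v[2],v@ex),np.hypot(.0504,.2116))
s=cams.capture("side")[:,:,::-1];t=cams.capture("top")[:,:,::-1]
cv2.imwrite("pics/l2.png",np.hstack([cv2.resize(s[110:310,210:410],(400,400),interpolation=2),cv2.resize(t[170:310,260:400],(400,400),interpolation=2)]))
E
```

```text
[0.46580415 0.03756814 0.20733693] 0.008781368171587377 10.9167 [11.2  1.7 -3.4] [-0.61 -2.26 -0.92] [ 0.006 -0.    -0.002 -0.005 -0.007  0.003]
arm angle est 0.377730008554808 0.2176669073957693 0.2175194703928823
```

View pics/l2.png

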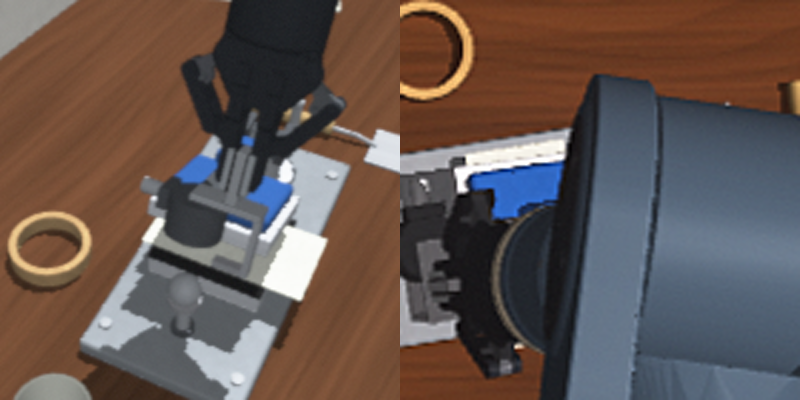

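Call:
servo_tool(commands=[[0,0,0,0,0,0],[0,0,0,0,0,0],[0,0,0,0,0,0],[0,0,0,0,0,0],[0,0,0,0,0,0],[0,0,0,0,0,0]])

```text
t: 11.52
tool_pos: [0.4658, 0.0376, 0.2073]
orientation: [-0.142, 0.645, 0.74, 0.125]
ft_force: [11.8, 0.5, -3.7]
opening: 0.0088
```

```bash
python3 - <<'E'
from h import *
p,R,o=cur();print(p,o["opening"],o["t"],o["ft_force"].round(1),o["joint_velocities"].round(3))
print(r.hand_in())
E
```

```text
[0.46578724 0.03761995 0.20727214] 0.008838439046770282 11.5167 [11.8  0.5 -3.7] [-0.     0.004 -0.     0.     0.001 -0.001]
the job is handed in; nothing more can be done
None
```

I turned the collar to its locked mark, pulled the latch, lifted the press arm, and handed the job in at 11.5 s with the gripper still holding the arm up. The hand-in gives no verdict.

- **Collar:** I gripped the handle and turned it about 70° clockwise. It ended at −189.4° in the press frame, against about −189.5° for the pointer as measured in the pictures. After release the top view showed the handle over the pointer. The gripper and robot arm later hid the collar from the top camera, so I did not check it again after the lift.
- **Latch:** I pulled the tab about 16 mm sideways with the arm still down. The force along the pull read about 8 N.
- **Lift:** From the tool pose the arm stands at about 0.38 rad, roughly 8 cm at the coupler. The last side view shows the cup well clear of the ball. The final reading showed the robot at rest and the tab gripped at an 8.8 mm opening, slightly under its nominal 10 mm; the handle pin also read under size.
- **Bystanders:** I never moved near the tub, tape or scraper, and those visible in the last picture looked unmoved. I did not measure their positions again.
- **Disagreement:** My two-view height for the handle's ball top came out about 8 mm low, so I used the given 70 mm radius instead. The grip and the turn agreed with it.

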